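# Load keycap trays into the spring dispenser

### The arm

A 6-joint arm with a two-finger parallel gripper is mounted at the origin on the work surface. World frame = base frame: x ahead of the robot, y to its left, z up, the work surface at z = 0. Lengths are in m, angles in rad, forces in N, time in s.
With the tool pointing down it reaches from about 0.325 to 0.75 m from the base axis. Payload 7.6 kg.
Tool frame: the origin (TCP) lies at the centre of the arm's flange, where the gripper is bolted on; the fingertips stand 173 mm ahead of it and the grasp point (between the pads) lies 155 mm ahead of it; z points along the fingers, y is the line along which they close (so a half turn about z gives the same grasp; the last joint's range is limited). The gripper opens to 85 mm and grips with 20 to 120 N. Pads are 22 mm wide; open, the fingers measure 114 mm over their backs; the gripper's body (76 mm by 85 mm) begins 54 mm behind the grasp point. The pads swing forward as they close: fully open they stand 13 mm farther back than shut.
Start: joints at [-1.177, 0.052, 1.401, -0, 1.689, -0.07], TCP at [0.235, -0.47, 0.405] pointing down, gripper open.
Joint ranges: [-2.9, 2.9], [-0.91, 2.17], [0.12, 2.37], [-1.06, 4.2], [0.26, 2.73], [-2.93, 2.93]. Speed limits (rad/s): [2.57, 2.57, 3.01, 3.14, 3.14, 3.14].

### API

Orientations are given as a unit quaternion [w, x, y, z].
In Python, from plant import sensors, cams, ctrl gives the robot as it stands.
- The arm moves only by the tool servo_tool, never from a script. Its argument "increments" is a list of rows, each an object with "dr": the turn, a rotation vector about the world's x, y, z in rad, a list of three; "dp": the shift along the world's x, y, z in cm, a list of three; "grip": the gripper command: -1 is fully open, 1 is shut, values between are in proportion. In form: [{"dr": [ax, ay, az], "dp": [x, y, z], "grip": grip}, ...]. A call has 1 to 12 rows; each row shifts and turns the commanded pose from where the row before left it; what a row does not reach is not made up. A row lasts 1/8 s, in which the tool goes at most 62.5 mm and 10.7 degrees, less where a joint would pass 70% of its speed; a pose out of reach is approached as far as the arm can. A call with a gripper value outside its range is refused whole. The fingers move at their own pace and stop on an object; "grip_force" is the grip in N (left out, the last holds). Time passes only in rows, so rows that do not move let the fingers close. It gives the time, the measured TCP pose, the force, the opening and the grip force at its end, in the units of the state.
- sensors.observe(): the state, without advancing time (a new reading comes with each control period).
- cams.read_camera(name): name is "side" or "top" or "wrist"; returns a dict with "image" (480x640x3 uint8, blue, green, red), "range_z" (480x640 float32, m along the optical axis (not along the pixel's ray), 0 where there is no reading), "intrinsics" (3x3 intrinsics, pixels), "position" and "orientation" of the camera in the world. Camera axes: x right, y up, looking along -z (the intrinsics and any distortion apply to the point x, -y, -z); pixel columns grow to the right and rows downward; lengths in m; the calibration is good to about 2 mm. A picture is of the moment at which its call begins.
- ctrl.sign_off(): hands the job in; it is judged then, once.
Trained networks look in the newest picture that a camera, given by its name, has taken for a name from the list of things; names that differ only in an ending like _2 or _b are one class to them, and where a whole thing is asked for, a point or a joint stands for the part that bears it (a point fixed in the world has none). Each returns a list of dicts, best first, with "conf" (0 to 1); they miss things now and then, are a little off and sometimes report something else, mostly with a low value. They report only what shows in the picture. A call takes as long as a camera call. They do not tell look-alikes from the thing itself.
- cams.search_frame(camera, thing): "box" ([left, top, right, bottom] in pixels, round what is visible of it).
- cams.trace(camera, thing): "region" (480x640 bool, what is visible of it) and "box" ([left, top, right, bottom] in pixels, round what is visible of it).
- cams.tip_of(camera, thing): "pixel" ([row, column] in pixels: a listed point, or the origin of a listed thing).
The state is a dict: "t": time; "qpos": joint angles; "qvel": joint speeds; "tau": joint torques, N m; "ee_pos": TCP position; "ee_rot": TCP orientation; "force": force on the tool from outside, world axes, zero at the start; "ft_torque": the same for the moment, N m; "width": finger opening in m; "finger_force": force on a finger pad.
Only numpy, scipy, OpenCV 4.12 (cv2) and the standard library are available. Lean on these libraries where they do the work, as an engineer would, in place of code of your own. Each camera call takes 0.05 s, during which the arm holds its last target. There are 200 camera calls.

### The job

Take the two small keycap trays off their sloping display stands and load both into the spring-loaded tray dispenser, keycaps up, one after the other: lay each level in the top and press its middle down against the spring until both catches snap back over it, so that it stays down when let go. The first must be caught and let go before the second; leave everything else on the table where it is.

Things in the scene. Friction and masses are not known exactly. Their poses are not given: they have to be found in the camera images.
- dispenser: Open metal tray dispenser, fixed: grey base 190 (x) x 110 (y) x 16 mm, origin under its centre, z up. Trays go in level, length along x, either way round. Well 137 (x) x 68 (y) mm between short end guides and four steel rods (8 mm thick, at x +-48, y +-38) that flare outward at the top and end 164 mm up; between the rods the long sides are open 88 mm wide for fingers.
- well_top (a point): Centre of the well, 150 mm above the dispenser's underside: put a new tray's underside about here and release; it settles 2 to 10 mm lower, its ends on the catches' sloping inner faces. At each end of the well stands a bracket 34 mm wide, 162 mm high, inner face 82 mm from the centre, carrying a hinged sprung catch.
- catch_level (a point): Centre of the well at the underside of the catches, 125 mm above the dispenser's underside; a caught tray's top lies here. Pressing a new tray's middle spreads the catches and sinks the pile; they snap back over it once its top is 3 mm below this point (press 7 mm below to be sure), then the pile rises against them. Push needed: 5 to 15 N.
- platform (a joint): Sinking of the spring platform under the pile, m: 0 = up, empty; range 0 to 0.080; about 0.014 with one tray caught, 0.038 with two, 0.062 with three. Spring about 170 N/m, stronger than the weight of the pile, so without the catches the pile rises.
- catch_near (a joint): Angle of the catch at the dispenser's -x end, rad: 0 = home, reaching 8 mm over the end of the pile; grows outward, 0.24 just clears a tray; light spring back to 0.
- catch_far (a joint): The same for the catch at the +x end.
- stock_tray: The same kind of tray as tray_a, already in the dispenser under its catches at the start; it stays in the pile and sinks with it.
- tray_a: Black keycap tray, 130 (own x) x 60 (own y) x 24 (own z) mm, about 200 g, filled level with the rim by keycaps (3 rows of 7): its top is flat and can be pressed. Origin: centre of its underside, z out of the keycap side. It starts on stand_a, its length up the slope.
- tray_b: Black keycap tray, 130 (own x) x 60 (own y) x 24 (own z) mm, about 200 g, filled level with the rim by keycaps (3 rows of 7): its top is flat and can be pressed. Origin: centre of its underside, z out of the keycap side. It starts on stand_b, its length up the slope.
- stand_a: Plywood display stand, fixed: a 40 mm wide board sloping 35 degrees, low end (with a 10 mm lip) to the stand's own -x, on a base 150 (x) x 70 (y) x 6 mm. Origin: centre of the underside, z up. The tray's underside centre lies 60 mm above it; the tray overhangs the board by 10 mm on each long side, so fingers can straddle it and reach past its underside.
- stand_b: The same kind of stand, for tray_b.
- torch: Bystander: black torch standing on end, 36 mm across, 110 mm tall; origin under its foot.
- figurine: Bystander: small pink figurine, 32 mm across, 34 mm tall; origin under its foot.
- puller: Bystander: keycap puller lying flat, about 90 x 18 x 12 mm; origin near its middle, on the table.
- zip_case: Bystander: black zip case, 150 (x) x 220 (y) x 50 mm; origin under its centre.
- mug: Bystander: white mug, 80 mm across, 95 mm tall; origin under its centre.
Things that resemble listed ones, but are neither listed nor needed, are in the scene too. What is shaped like the tray_b but orange is not meant.

How it is judged:
By the outcome, as a careful person would: the job done as asked, in the order asked, and still so for the second after the job is handed in, with the robot touching nothing.
It also fails if it takes over 72 s, if anything falls off the work surface, if the arm or the gripper's body presses on something with over 40 N, if the wrist force passes 120 N, or if a joint passes its speed limit or range.

## Working session

There is one attempt and no reset: what is moved stays moved. The work goes in short steps, Python scripts to look and compute and a tool call to move; the robot and the scene stay as the last step left them, time stands still between calls to the robot, and variables do not carry over. Pictures are saved under pics/ and viewed, at most 10 in all, crops included, and the job is handed in when it is done.

Besides the shell and the picture viewer there is one more tool, called as name(argument=value, ...) on one line, values as JSON. servo_tool: Moves the arm, as the interface text tells. Its arguments: {"type":"object","properties":{"increments":{"type":"array","items":{"type":"object","properties":{"dr":{"type":"array","items":{"type":"number"}},"dp":{"type":"array","items":{"type":"number"}},"grip":{"type":"number"}}}},"grip_force":{"type":"number"}},"required":["increments"]}

```bash
mkdir -p pics; ls
cat > h.py <<'E'
import numpy as np, cv2
from scipy.spatial.transform import Rotation as R
from plant import sensors, cams, ctrl
def q2R(q): return R.from_quat([q[1],q[2],q[3],q[0]]).as_matrix()
def cloud(d):
    z=d["range_z"];K=d["intrinsics"];v,u=np.mgrid[0:480,0:640]
    p=np.stack([(u-K[0,2])/K[0,0]*z,-(v-K[1,2])/K[1,1]*z,-z],-1)
    return p@q2R(d["orientation"]).T+np.array(d["position"])
E
python3 - <<'E'
from h import *
s=sensors.observe();print(s["t"],s["ee_pos"],s["ee_rot"],s["width"],s["force"])
ims=[]
for c in ["top","side"]:
    d=cams.read_camera(c);P=cloud(d);cv2.imwrite(f"pics/{c}0.png",d["image"]);np.savez(f"{c}0.npz",P=P,im=d["image"])
    print(c,d["position"],d["orientation"])
    for n in ["dispenser","tray_a","stand_a","torch","figurine","puller","zip_case","mug"]:
        for r in cams.trace(c,n):
            m=r["region"]&(P[...,2]>-.02)
            print(n,round(r["conf"],2),np.round(r["box"]),np.round(np.median(P[m],0),3),np.round(np.percentile(P[m],3,axis=0),3),np.round(np.percentile(P[m],97,axis=0),3))
E
```

```text
pics
0.0 [ 0.23485809 -0.46950577  0.40385877] [-7.93189760e-04  9.73234963e-01  2.29810926e-01 -1.28003490e-04] 0.08551259433620219 [ 0.30740295 -0.44307024  0.82460531]
top [0.42143801 0.02888298 1.3264489 ] [ 0.70956639  0.03013705 -0.03971604 -0.70287263]
dispenser 0.72 [305. 167. 344. 245.] [0.599 0.01  0.018] [ 0.527 -0.044  0.011] [0.708 0.059 0.163]
tray_a 0.83 [198. 232. 229. 280.] [0.486 0.284 0.081] [0.428 0.255 0.04 ] [0.54  0.314 0.114]
tray_a 0.8 [200. 307. 250. 341.] [0.31  0.264 0.021] [0.276 0.205 0.011] [0.344 0.324 0.027]
tray_a 0.74 [435. 235. 468. 285.] [ 0.49  -0.321  0.08 ] [ 0.433 -0.355  0.038] [ 0.544 -0.29   0.115]
tray_a 0.62 [291. 289. 343. 321.] [0.359 0.024 0.021] [ 0.328 -0.037  0.01 ] [0.39  0.085 0.028]
stand_a 0.81 [434. 230. 462. 285.] [ 0.512 -0.305  0.006] [ 0.423 -0.339  0.001] [ 0.567 -0.288  0.096]
stand_a 0.55 [208. 227. 237. 286.] [0.515 0.261 0.006] [ 0.417  0.251 -0.   ] [0.564 0.313 0.099]
stand_a 0.39 [323. 168. 332. 182.] [0.686 0.006 0.15 ] [ 0.679 -0.004  0.131] [0.695 0.016 0.161]
torch 0.62 [260. 160. 276. 180.] [0.713 0.16  0.108] 
[... 1507 characters left out ...]
-0.288  0.053]
stand_a 0.61 [212. 318. 278. 361.] [0.449 0.305 0.006] [0.418 0.254 0.001] [0.56  0.321 0.032]
stand_a 0.61 [502. 193. 518. 225.] [ 0.276 -0.552  0.038] [ 0.249 -0.619 -0.   ] [ 0.296 -0.48   0.051]
torch 0.58 [216. 228. 234. 266.] [0.711 0.168 0.075] [0.703 0.149 0.004] [0.734 0.18  0.112]
figurine 0.69 [282. 292. 297. 306.] [0.483 0.152 0.019] [0.475 0.139 0.003] [0.496 0.16  0.035]
puller 0.7 [356. 240. 375. 249.] [ 0.503 -0.151  0.011] [ 0.479 -0.162  0.006] [ 0.525 -0.146  0.015]
zip_case 0.59 [503. 195. 516. 225.] [ 0.277 -0.56   0.042] [ 0.252 -0.605  0.009] [ 0.295 -0.485  0.052]
mug 0.73 [116. 391. 185. 454.] [0.433 0.551 0.054] [0.382 0.513 0.001] [0.476 0.587 0.096]
```

Run:
```python
import cv2,numpy as np
t=cv2.imread("pics/top0.png")[150:360,180:490]
cv2.imwrite("pics/a.png",cv2.resize(t,(800,542),interpolation=cv2.INTER_CUBIC))
s=cv2.imread("pics/side0.png")[170:410,200:520]
cv2.imwrite("pics/b.png",cv2.resize(s,(800,600),interpolation=cv2.INTER_CUBIC))
```

```text
(no output)
```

View pics/a.png

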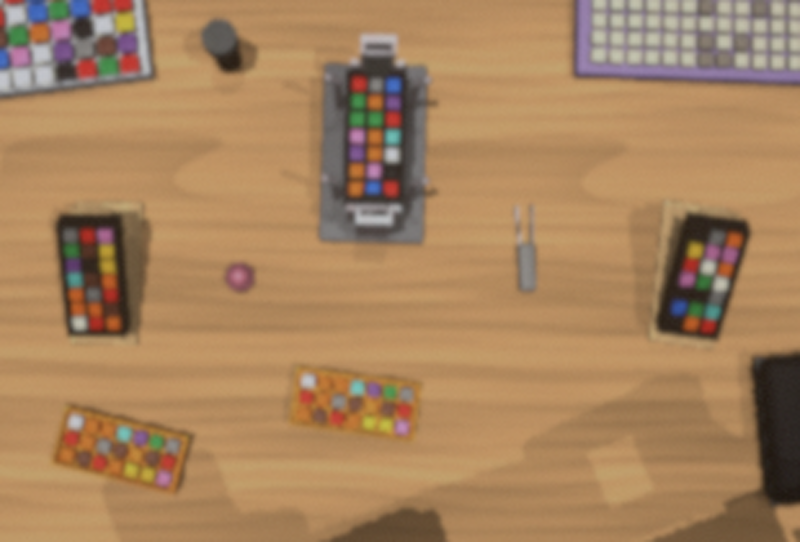

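View pics/b.png

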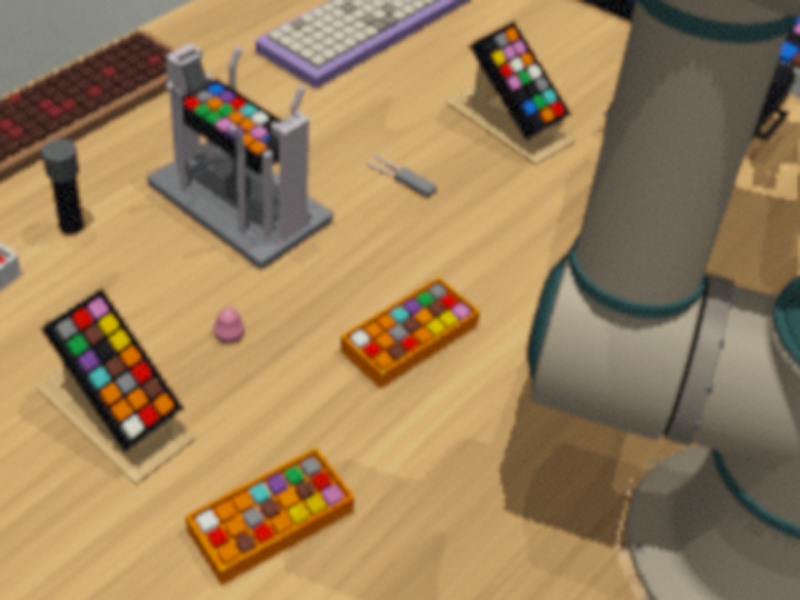

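Run:
```python
from h import *
D={c:np.load(c+"0.npz") for c in("top","side")}
for c in D:
  P=D[c]["P"].reshape(-1,3)
  for n,(x,y) in dict(A=(.486,.285),B=(.49,-.322)).items():
    m=(abs(P[:,0]-x)<.09)&(abs(P[:,1]-y)<.07)&(P[:,2]>.03); Q=P[m]
    # plane RANSAC
    rng=np.random.default_rng(0);best=0
    for _ in range(400):
        a=Q[rng.choice(len(Q),3,False)];nn=np.cross(a[1]-a[0],a[2]-a[0]);l=np.linalg.norm(nn)
        if l<1e-6: continue
        nn/=l;k=abs((Q-a[0])@nn)<.003
        if k.sum()>best and abs(nn[2])>.6: best=k.sum();kk=k
    T=Q[kk];ce=T.mean(0);nn=np.linalg.svd(T-ce)[2][2];nn*=np.sign(nn[2])
    ex=np.cross([0,1,0],nn);ex/=np.linalg.norm(ex);ey=np.cross(nn,ex)
    r=cv2.minAreaRect(np.c_[(T-ce)@ex,(T-ce)@ey].astype(np.float32)*1000)
    c0=ce+(r[0][0]*ex+r[0][1]*ey)/1000
    # long axis direction
    b=cv2.boxPoints(r);e=b[1]-b[0];f=b[2]-b[1];L=e if np.linalg.norm(e)>np.linalg.norm(f) else f
    L=L/np.linalg.norm(L);L*=np.sign(L[0]);lx=L[0]*ex+L[1]*ey
    print(c,n,len(T),"topcentre",c0.round(4),"tilt",np.degrees(np.arccos(nn[2])).round(1),"n",nn.round(3),"size",np.round(r[1],1),"long",lx.round(3),"yaw n",np.degrees(np.arctan2(-nn[1],-nn[0])).round(1),"yaw long",np.degrees(np.arctan2(lx[1],lx[0])).round(1))
# dispenser
for c in D:
  P=D[c]["P"].reshape(-1,3)
  m=(abs(P[:,0]-.61)<.15)&(abs(P[:,1]-.01)<.09)
  Q=P[m]
  for nm,lo,hi in [("base",.012,.02),("traytop",.12,.131),("brk",.150,.17)]:
    T=Q[(Q[:,2]>lo)&(Q[:,2]<hi)]
    if nm=="brk":
      for s in(T[:,0]<.6,T[:,0]>.6):
        U=T[s];print(c,nm,len(U),U.min(0).round(4),U.max(0).round(4),U.mean(0).round(4))
      continue
    r=cv2.minAreaRect((T[:,:2]*1000).astype(np.float32));print(c,nm,len(T),np.round(r,1) if 0 else r, np.median(T[:,2]))
```

```text
top A 661 topcentre [0.4793 0.2853 0.0785] tilt 34.7 n [-0.569  0.009  0.822] size [ 61.6 132.2] long [ 0.822 -0.009  0.569] yaw n -0.9 yaw long -0.6
top B 676 topcentre [ 0.4731 -0.3429  0.0738] tilt 35.3 n [-0.571  0.089  0.816] size [105.5 150.1] long [ 0.812 -0.084  0.577] yaw n -8.8 yaw long -5.9
side A 1046 topcentre [0.4794 0.2855 0.0786] tilt 35.1 n [-0.574  0.018  0.819] size [ 61.9 129.8] long [ 0.819 -0.003  0.574] yaw n -1.8 yaw long -0.2
side B 495 topcentre [ 0.4752 -0.3392  0.0737] tilt 34.6 n [-0.564  0.061  0.824] size [104.1 149.5] long [ 0.821 -0.067  0.567] yaw n -6.1 yaw long -4.7
top base 975 ((619.5223999023438, 6.6998291015625), (109.76414489746094, 188.8768768310547), 88.9267349243164) 0.01587210081453949
top traytop 851 ((612.6488647460938, 7.433536529541016), (82.97555541992188, 164.6024932861328), 88.8187484741211) 0.12435245186763977
top brk 149 [ 0.5302 -0.0431  0.1501] [0.5764 0.0584 0.1672] [0.5481 0.0086 0.1592]
top brk 156 [ 0.6643 -0.0429  0.1503] [0.71   0.0546 0.1686] [0.6915 0.0053 0.1586]
side base 1207 ((621.3071899414062, 7.790534973144531), (110.89793395996094, 194.66839599609375), 88.8741226196289) 0.01603364655777295
side traytop 701 ((619.1722412109375, 14.655841827392578), (83.72652435302734, 175.19090270996094), 79.79360961914062) 0.12415410253711268
side brk 150 [ 0.5296 -0.0416  0.1501] [0.577  0.0579 0.1649] [0.5461 0.0085 0.1582]
side brk 145 [ 0.6634 -0.0436  0.1503] [0.7137 0.0562 0.1657] [0.6916 0.0071 0.1583]
```

Run:
```python
from h import *
from scipy.spatial import cKDTree
D={c:np.load(c+"0.npz") for c in("top","side")}
P=np.r_[D["top"]["P"].reshape(-1,3),D["side"]["P"].reshape(-1,3)]
for n,(x,y) in dict(A=(.479,.2854),B=(.483,-.322)).items():
    Q=P[(abs(P[:,0]-x)<.075)&(abs(P[:,1]-y)<.055)&(P[:,2]>.03)]
    c0=np.array([x,y,.0785]);nn=np.array([-.5736,0,.819])
    for _ in range(8):
        T=Q[abs((Q-c0)@nn)<.004]
        T=T[[len(k)>6 for k in cKDTree(T).query_ball_point(T,.005)]]
        ce=T.mean(0);nn=np.linalg.svd(T-ce)[2][2];nn*=np.sign(nn[2]);c0=ce
    ex=np.cross([0,1,0],nn);ex/=np.linalg.norm(ex);ey=np.cross(nn,ex)
    r=cv2.minAreaRect(np.c_[(T-ce)@ex,(T-ce)@ey].astype(np.float32)*1000)
    cc=ce+(r[0][0]*ex+r[0][1]*ey)/1000
    b=cv2.boxPoints(r);e=b[1]-b[0];f=b[2]-b[1];L=e if e@e>f@f else f
    L=L/np.linalg.norm(L);L*=np.sign(L[0]);lx=L[0]*ex+L[1]*ey
    print(n,len(T),cc.round(4),"mean",ce.round(4),"n",nn.round(3),"size",np.round(r[1],1),"yaw n",np.degrees(np.arctan2(-nn[1],-nn[0])).round(1),"long",lx.round(3),np.degrees(np.arctan2(lx[1],lx[0])).round(1))
    S=P[(abs(P[:,0]-x-.005)<.1)&(abs(P[:,1]-y)<.08)&(abs(P[:,2]-.006)<.0025)]
    S=S[[len(k)>6 for k in cKDTree(S).query_ball_point(S,.006)]]
    print(" stand",len(S),cv2.minAreaRect((S[:,:2]*1000).astype(np.float32)))
s=sensors.observe();print(q2R(s["ee_rot"]).round(3),s["qpos"])
```

```text
A 1926 [0.4791 0.2855 0.0788] mean [0.4802 0.2862 0.0795] n [-0.573  0.009  0.82 ] size [ 62.  132.2] yaw n -0.9 long [ 0.82  -0.005  0.573] -0.3
 stand 858 ((492.5953674316406, 285.843505859375), (71.7516860961914, 151.05462646484375), 89.82868194580078)
B 1134 [ 0.4837 -0.3221  0.0787] mean [ 0.4844 -0.3217  0.0791] n [-0.568  0.074  0.819] size [ 62.9 132.1] yaw n -7.4 long [ 0.814 -0.097  0.573] -6.8
 stand 503 ((497.0089111328125, -321.43438720703125), (68.37969970703125, 152.47491455078125), 86.46138763427734)
[[ 0.894  0.447  0.   ]
 [ 0.447 -0.894 -0.   ]
 [-0.     0.    -1.   ]] [-1.17727035e+00  5.21472836e-02  1.40071808e+00 -3.40088634e-06
  1.68854694e+00 -7.02927650e-02]
```

```bash
cat >> h.py <<'E'
def rot(yaw,tilt):  # deg; tool pointing down turned by yaw, then leaned so that z looks along +x (tilt>0)
    B=np.diag([1.,-1,-1])
    return R.from_euler("z",yaw,degrees=True).as_matrix()@R.from_euler("y",-tilt,degrees=True).as_matrix()@B
def plan(p,yaw,tilt,n=1,frm=None):
    s=sensors.observe(); p0,R0=(np.array(s["ee_pos"]),q2R(s["ee_rot"])) if frm is None else (np.array(frm[0]),rot(*frm[1:]))
    dr=R.from_matrix(rot(yaw,tilt)@R0.T).as_rotvec();dp=(np.array(p)-p0)*100
    print("total dp cm",dp.round(3),"dr",dr.round(4),"| per row of",n,(dp/n).round(3),(dr/n).round(4))
E
python3 - <<'E'
from h import *
plan((.3494,-.3055,.2723),-7,35,8)
plan((.4063,-.3125,.1904),-7,35,4,((.3494,-.3055,.2723),-7,35))
E
```

```text
total dp cm [ 11.451  16.402 -13.244] dr [ 0.1055 -0.6104 -0.5674] | per row of 8 [ 1.431  2.05  -1.656] [ 0.0132 -0.0763 -0.0709]
total dp cm [ 5.69 -0.7  -8.19] dr [0. 0. 0.] | per row of 4 [ 1.422 -0.175 -2.047] [0. 0. 0.]
```

servo_tool(increments=[{"dp": [1.431, 2.05, -1.656], "dr": [0.0132, -0.0763, -0.0709], "grip": -1}, {"dp": [1.431, 2.05, -1.656], "dr": [0.0132, -0.0763, -0.0709], "grip": -1}, {"dp": [1.431, 2.05, -1.656], "dr": [0.0132, -0.0763, -0.0709], "grip": -1}, {"dp": [1.431, 2.05, -1.656], "dr": [0.0132, -0.0763, -0.0709], "grip": -1}, {"dp": [1.431, 2.05, -1.656], "dr": [0.0132, -0.0763, -0.0709], "grip": -1}, {"dp": [1.431, 2.05, -1.656], "dr": [0.0132, -0.0763, -0.0709], "grip": -1}, {"dp": [1.431, 2.05, -1.656], "dr": [0.0132, -0.0763, -0.0709], "grip": -1}, {"dp": [1.431, 2.05, -1.656], "dr": [0.0132, -0.0763, -0.0709], "grip": -1}, {"dp": [0, 0, 0], "dr": [0, 0, 0], "grip": -1}, {"dp": [0, 0, 0], "dr": [0, 0, 0], "grip": -1}])

```text
t: 2.15
ee_pos: [0.3493, -0.3061, 0.2731]
ee_rot: [0.019, 0.952, -0.057, 0.3]
force: [-0.1, -0.5, -0.6]
width: 0.0854
finger_force: 0.0
```

Run:
```python
from h import *
plan((.4063,-.3125,.1904),-7,35,4)
d=cams.read_camera("wrist");cv2.imwrite("pics/w1.png",d["image"]);print(sensors.observe()["qpos"].__repr__())
```

```text
total dp cm [ 5.699 -0.645 -8.268] dr [ 0.0013 -0.0004 -0.0013] | per row of 4 [ 1.425 -0.161 -2.067] [ 0.0003 -0.0001 -0.0003]
array([-0.89194812, -0.15720835,  1.90943593,  0.49926767,  0.98392457,
        0.60546374])
```

View pics/w1.png

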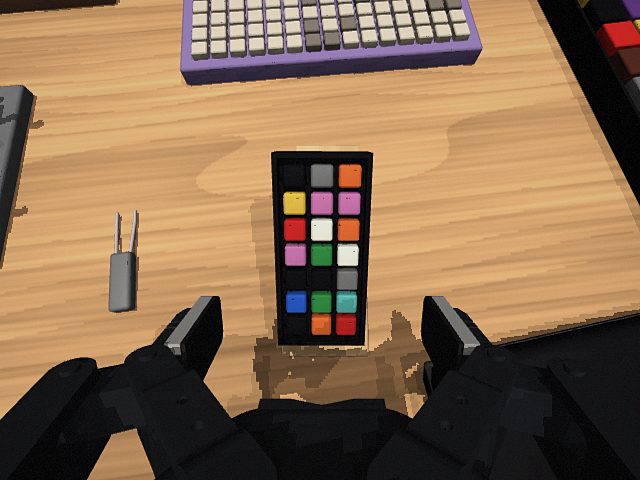

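The picture shows the black tray (cols 272–373, rows 152–346) square and centred between the fingers (cols ~215 and ~430). The orange ones are not in view.

servo_tool(increments=[{"dp": [1.425, -0.161, -2.067], "grip": -1, "dr": [0, 0, 0]}, {"dp": [1.425, -0.161, -2.067], "grip": -1, "dr": [0, 0, 0]}, {"dp": [1.425, -0.161, -2.067], "grip": -1, "dr": [0, 0, 0]}, {"dp": [1.425, -0.161, -2.067], "grip": -1, "dr": [0, 0, 0]}, {"dp": [0, 0, 0], "grip": -1, "dr": [0, 0, 0]}, {"dp": [0, 0, 0], "grip": 0.5, "dr": [0, 0, 0]}, {"dp": [0, 0, 0], "grip": 1, "dr": [0, 0, 0]}, {"dp": [0, 0, 0], "grip": 1, "dr": [0, 0, 0]}, {"dp": [0, 0, 0], "grip": 1, "dr": [0, 0, 0]}, {"dp": [0, 0, 0], "grip": 1, "dr": [0, 0, 0]}], grip_force=45)

```text
t: 3.45
ee_pos: [0.4061, -0.3125, 0.191]
ee_rot: [0.019, 0.952, -0.058, 0.301]
force: [-7.0, 1.0, 5.9]
width: 0.06
finger_force: 48.4
```

servo_tool(increments=[{"dp": [-0.57, 0.07, 0.82], "dr": [0, 0, 0], "grip": 1}, {"dp": [-1.14, 0.14, 1.64], "dr": [0, 0, 0], "grip": 1}, {"dp": [-1.14, 0.14, 1.64], "dr": [0, 0, 0], "grip": 1}, {"dp": [-1.14, 0.14, 1.64], "dr": [0, 0, 0], "grip": 1}, {"dp": [0, 0, 2], "dr": [0, 0, 0], "grip": 1}, {"dp": [0, 0, 2], "dr": [0, 0, 0], "grip": 1}, {"dp": [0, 0, 2], "dr": [0, 0, 0], "grip": 1}, {"dp": [0, 0, 0], "dr": [0, 0, 0], "grip": 1}])

```text
t: 4.45
ee_pos: [0.3663, -0.3071, 0.3085]
ee_rot: [0.019, 0.952, -0.058, 0.301]
force: [0.4, 0.7, -2.5]
width: 0.0594
finger_force: 51.3
```

Run:
```python
from h import *
plan((.61,-.04,.41),-1.1,0,11)
```

```text
total dp cm [24.375 26.71  10.147] dr [0.0451 0.6114 0.0988] | per row of 11 [2.216 2.428 0.922] [0.0041 0.0556 0.009 ]
```

servo_tool(increments=[{"dp": [2.216, 2.428, 0.922], "dr": [0.0041, 0.0556, 0.009], "grip": 1}, {"dp": [2.216, 2.428, 0.922], "dr": [0.0041, 0.0556, 0.009], "grip": 1}, {"dp": [2.216, 2.428, 0.922], "dr": [0.0041, 0.0556, 0.009], "grip": 1}, {"dp": [2.216, 2.428, 0.922], "dr": [0.0041, 0.0556, 0.009], "grip": 1}, {"dp": [2.216, 2.428, 0.922], "dr": [0.0041, 0.0556, 0.009], "grip": 1}, {"dp": [2.216, 2.428, 0.922], "dr": [0.0041, 0.0556, 0.009], "grip": 1}, {"dp": [2.216, 2.428, 0.922], "dr": [0.0041, 0.0556, 0.009], "grip": 1}, {"dp": [2.216, 2.428, 0.922], "dr": [0.0041, 0.0556, 0.009], "grip": 1}, {"dp": [2.216, 2.428, 0.922], "dr": [0.0041, 0.0556, 0.009], "grip": 1}, {"dp": [2.216, 2.428, 0.922], "dr": [0.0041, 0.0556, 0.009], "grip": 1}, {"dp": [2.216, 2.428, 0.922], "dr": [0.0041, 0.0556, 0.009], "grip": 1}, {"dp": [0, 0, 0], "dr": [0, 0, 0], "grip": 1}])

```text
t: 5.95
ee_pos: [0.6111, -0.0385, 0.4069]
ee_rot: [-0.001, 1.0, -0.009, -0.002]
force: [-0.2, 0.7, -2.3]
width: 0.0594
finger_force: 51.3
```

```bash
python3 - <<'E'
from h import *
s=sensors.observe();p=np.array(s["ee_pos"]);print(p,q2R(s["ee_rot"]).round(4))
from scipy.spatial import cKDTree
for c in("side","top","wrist"):
    d=cams.read_camera(c);P=cloud(d)
    if c=="side": cv2.imwrite("pics/s2.png",d["image"])
    if c=="wrist": cv2.imwrite("pics/w2.png",d["image"])
    for r in cams.trace(c,"tray_a"):
        Q=P[r["region"]];z=np.median(Q[:,2])
        if abs(Q[:,:2].mean(0)-p[:2]).max()<.06: print(c,r["conf"],np.round(r["box"]),len(Q),np.percentile(Q,[2,50,98],axis=0).round(4).tolist(),cv2.minAreaRect((Q[:,:2]*1000).astype(np.float32)))
E
python3 - <<'E'
import cv2
s=cv2.imread("pics/s2.png")[100:340,180:500]
cv2.imwrite("pics/c.png",cv2.resize(s,(800,600),interpolation=cv2.INTER_CUBIC))
E
```

```text
[ 0.61114415 -0.0384931   0.40689377] [[ 0.9998 -0.0174 -0.0042]
 [-0.0173 -0.9998  0.0025]
 [-0.0042 -0.0024 -1.    ]]
side 0.69 [285. 151. 337. 186.] 779 [[0.544, -0.0681, 0.2479], [0.5758, -0.0329, 0.2685], [0.6721, -0.0065, 0.2729]] ((448.4287414550781, 125.4945068359375), (132.94094848632812, 1472.96240234375), 44.6132698059082)
top 0.59 [333. 203. 364. 231.] 648 [[0.5427, -0.0693, 0.1261], [0.5676, -0.0386, 0.2689], [0.5949, -0.01, 0.2749]] ((507.6832580566406, -33.81403350830078), (85.53848266601562, 195.34515380859375), 77.632080078125)
wrist 0.77 [225. 158. 420. 410.] 42582 [[0.5863, -0.0701, 0.261], [0.6364, -0.0414, 0.2705], [0.6724, -0.0128, 0.2724]] ((614.7520141601562, -64.66339111328125), (213.88833618164062, 112.14286804199219), 70.22987365722656)
```

View pics/c.png

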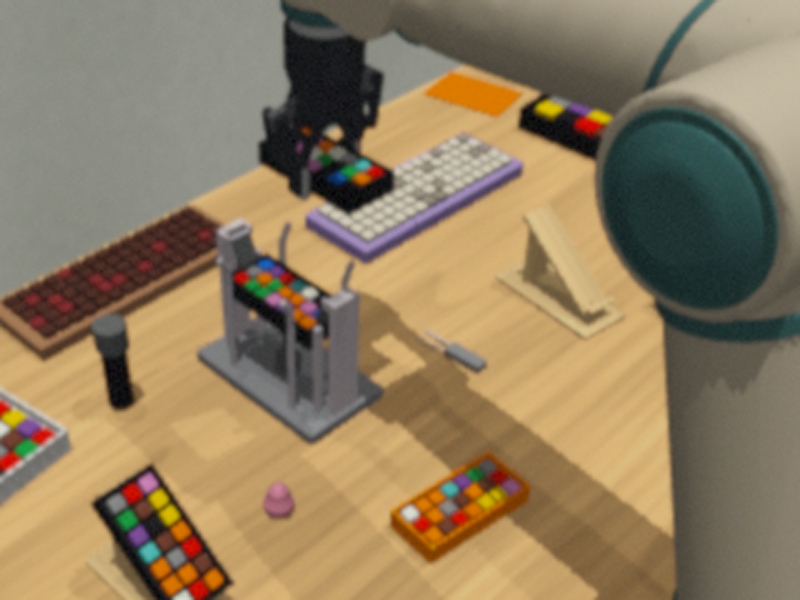

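```bash
cat > held.py <<'E'
from h import *
s=sensors.observe();p=np.array(s["ee_pos"]);zt=p[2]-.1355
Q=[]
for c in("side","top","wrist"):
    P=cloud(cams.read_camera(c)).reshape(-1,3)
    T=P[(abs(P[:,2]-zt)<.006)&(abs(P[:,0]-p[0])<.09)&(abs(P[:,1]-p[1])<.06)]
    g=np.round(T[:,0],3)
    print(c,len(T),"x",np.percentile(T[:,0],[.5,2,98,99.5]).round(4),"z",np.median(T[:,2]).round(4))
    for lo,hi in((-.062,-.03),(.03,.062)):
        U=T[(T[:,0]-p[0]>lo)&(T[:,0]-p[0]<hi)&(abs(T[:,2]-zt)<.004)]
        if len(U)>20: print("  y at x",lo,len(U),np.percentile(U[:,1],[1,3,97,99]).round(4),"z",np.median(U[:,2]).round(4))
print(p)
E
python3 held.py
```

```text
side 574 x [0.543  0.5436 0.6664 0.6738] z 0.2712
  y at x -0.062 173 [-0.069  -0.0683 -0.0095 -0.0088] z 0.2715
top 423 x [0.5426 0.5429 0.5926 0.5954] z 0.2714
  y at x -0.062 267 [-0.0692 -0.069  -0.0101 -0.01  ] z 0.2715
wrist 33478 x [0.5853 0.588  0.6721 0.673 ] z 0.2719
  y at x 0.03 12509 [-0.0714 -0.0706 -0.013  -0.0122] z 0.2719
[ 0.60972519 -0.0407602   0.40808902]
```

servo_tool(increments=[{"dp": [0.4, 1.58, 0], "dr": [0, 0, 0.004], "grip": 1}, {"dp": [0.4, 1.58, 0], "dr": [0, 0, 0.004], "grip": 1}, {"dp": [0.4, 1.57, 0], "dr": [0, 0, 0.004], "grip": 1}, {"dp": [0, 0, -2], "dr": [0, 0, 0], "grip": 1}, {"dp": [0, 0, -2], "dr": [0, 0, 0], "grip": 1}, {"dp": [0, 0, -2], "dr": [0, 0, 0], "grip": 1}, {"dp": [0, 0, -1], "dr": [0, 0, 0], "grip": 1}, {"dp": [0, 0, 0], "dr": [0, 0, 0], "grip": 1}, {"dp": [0, 0, 0], "dr": [0, 0, 0], "grip": 1}, {"dp": [0, 0, 0], "dr": [0, 0, 0], "grip": 1}])

```text
t: 7.65
ee_pos: [0.6223, 0.0073, 0.3395]
ee_rot: [-0.001, 1.0, -0.004, -0.0]
force: [-0.2, 0.8, -1.7]
width: 0.0592
finger_force: 51.3
```

Run:
```python
from h import *
exec(open("held.py").read().split("\n",1)[1])
plan((.6217,.0065,.3095),-1.1,0,1)
d=cams.read_camera("side")
cv2.imwrite("pics/d.png",cv2.resize(d["image"][130:290,230:400],(640,602),interpolation=cv2.INTER_CUBIC)[:600])
```

```text
side 575 x [0.5553 0.5565 0.6648 0.683 ] z 0.2024
  y at x -0.062 172 [-0.0223 -0.0205  0.038   0.0388] z 0.2027
top 364 x [0.5561 0.5563 0.6059 0.6094] z 0.2026
  y at x -0.062 227 [-0.0219 -0.0219  0.0363  0.0365] z 0.2029
wrist 32857 x [0.598  0.6006 0.6847 0.6854] z 0.2026
  y at x 0.03 12327 [-0.023  -0.0222  0.0354  0.0362] z 0.2026
[0.62232881 0.00734091 0.33947645]
total dp cm [-0.055 -0.08  -2.94 ] dr [-0.0017 -0.0013 -0.0109] | per row of 1 [-0.055 -0.08  -2.94 ] [-0.0017 -0.0013 -0.0109]
```

View pics/d.png

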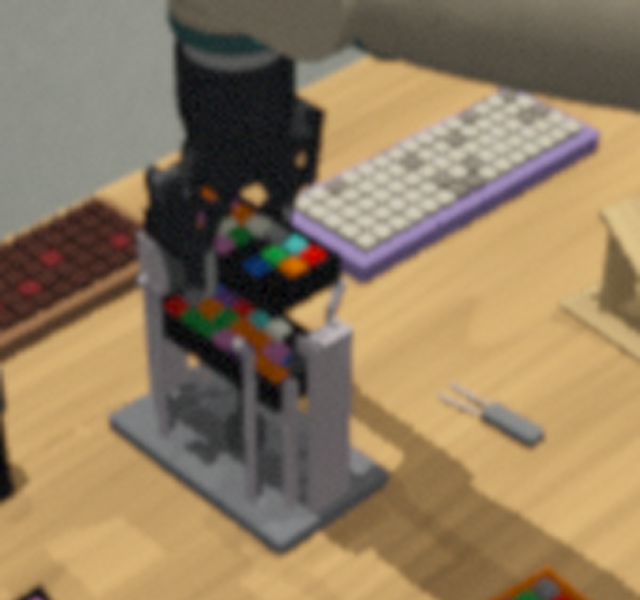

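servo_tool(increments=[{"dp": [-0.05, -0.05, -1], "dr": [0, 0, -0.005], "grip": 1}, {"dp": [0, 0, -1], "dr": [0, 0, 0], "grip": 1}, {"dp": [0, 0, -0.9], "dr": [0, 0, 0], "grip": 1}, {"dp": [0, 0, 0], "dr": [0, 0, 0], "grip": 1}, {"dp": [0, 0, 0], "dr": [0, 0, 0], "grip": 1}, {"dp": [0, 0, 0], "dr": [0, 0, 0], "grip": 0}])

```text
t: 8.6
ee_pos: [0.6217, 0.0068, 0.3095]
ee_rot: [-0.001, 1.0, -0.007, -0.001]
force: [-0.2, 0.4, -2.2]
width: 0.0594
finger_force: 51.4
```

servo_tool(increments=[{"dp": [0, 0, 0], "dr": [0, 0, 0], "grip": -1}, {"dp": [0, 0, 0], "dr": [0, 0, 0], "grip": -1}, {"dp": [0, 0, 0], "dr": [0, 0, 0], "grip": -1}, {"dp": [0, 0, 0], "dr": [0, 0, 0], "grip": -1}, {"dp": [0, 0, 1.5], "dr": [0, 0, 0], "grip": -1}, {"dp": [0, 0, 3], "dr": [0, 0, 0], "grip": -1}, {"dp": [0, 0, 3], "dr": [0, 0, 0], "grip": -1}, {"dp": [0, 0, 0], "dr": [0, 0, 0], "grip": -1}, {"dp": [0, 0, 0], "dr": [0, 0, 0], "grip": -1}])

```text
t: 9.72
ee_pos: [0.6216, 0.0068, 0.3841]
ee_rot: [-0.001, 1.0, -0.007, -0.001]
force: [-0.2, 1.1, -0.4]
width: 0.0855
finger_force: 0.0
```

```bash
cat > well.py <<'E'
from h import *
for c in("side","top","wrist"):
    d=cams.read_camera(c);P=cloud(d).reshape(-1,3)
    T=P[(abs(P[:,0]-.62)<.064)&(abs(P[:,1]-.007)<.028)&(P[:,2]>.10)&(P[:,2]<.18)]
    print(c,len(T))
    for a in np.arange(-.06,.06,.02):
        U=T[(T[:,0]-.62>a)&(T[:,0]-.62<a+.02)]
        if len(U)>15: print("  x",round(a,2),len(U),"z",np.median(U[:,2]).round(4),"y",np.percentile(U[:,1],[1,99]).round(3))
print(sensors.observe()["ee_pos"])
E
python3 well.py
```

```text
side 950
  x -0.06 139 z 0.1696 y [-0.02   0.035]
  x -0.04 124 z 0.1694 y [-0.021  0.032]
  x -0.02 136 z 0.1689 y [-0.02   0.035]
  x 0.0 131 z 0.1686 y [-0.021  0.035]
  x 0.02 133 z 0.1677 y [-0.019  0.035]
  x 0.04 128 z 0.167 y [-0.02   0.035]
top 590
  x -0.06 205 z 0.169 y [-0.021  0.034]
  x -0.04 197 z 0.1694 y [-0.021  0.034]
  x -0.02 149 z 0.1686 y [-0.021  0.035]
wrist 20746
  x -0.06 2364 z 0.1709 y [-0.021  0.035]
  x -0.04 2777 z 0.1705 y [-0.02   0.035]
  x -0.02 3044 z 0.1701 y [-0.02   0.034]
  x 0.0 3293 z 0.1695 y [-0.021  0.034]
  x 0.02 3610 z 0.169 y [-0.021  0.034]
  x 0.04 3908 z 0.168 y [-0.021  0.034]
[0.62166235 0.00679897 0.38304898]
```

servo_tool(increments=[{"dp": [-0.15, 0, 0], "dr": [0, 0, 0], "grip": 1}, {"dp": [0, 0, 0], "dr": [0, 0, 0], "grip": 1}, {"dp": [0, 0, 0], "dr": [0, 0, 0], "grip": 1}, {"dp": [0, 0, 0], "dr": [0, 0, 0], "grip": 1}, {"dp": [0, 0, 0], "dr": [0, 0, 0], "grip": 1}, {"dp": [0, 0, -1.5], "dr": [0, 0, 0], "grip": 1}, {"dp": [0, 0, -1.5], "dr": [0, 0, 0], "grip": 1}, {"dp": [0, 0, -0.8], "dr": [0, 0, 0], "grip": 1}, {"dp": [0, 0, -0.5], "dr": [0, 0, 0], "grip": 1}, {"dp": [0, 0, -0.5], "dr": [0, 0, 0], "grip": 1}, {"dp": [0, 0, -0.5], "dr": [0, 0, 0], "grip": 1}, {"dp": [0, 0, -0.5], "dr": [0, 0, 0], "grip": 1}])

```text
t: 11.38
ee_pos: [0.6204, 0.0068, 0.3274]
ee_rot: [-0.001, 1.0, -0.007, 0.0]
force: [0.8, 0.2, 7.2]
width: 0.0
finger_force: 3.3
```

servo_tool(increments=[{"dp": [0, 0, -0.5], "dr": [0, 0, 0], "grip": 1}, {"dp": [0, 0, -0.5], "dr": [0, 0, 0], "grip": 1}, {"dp": [0, 0, -0.5], "dr": [0, 0, 0], "grip": 1}, {"dp": [0, 0, -0.5], "dr": [0, 0, 0], "grip": 1}, {"dp": [0, 0, -0.5], "dr": [0, 0, 0], "grip": 1}, {"dp": [0, 0, -0.5], "dr": [0, 0, 0], "grip": 1}, {"dp": [0, 0, -0.4], "dr": [0, 0, 0], "grip": 1}, {"dp": [0, 0, 0], "dr": [0, 0, 0], "grip": 1}, {"dp": [0, 0, 0], "dr": [0, 0, 0], "grip": 1}])

```text
t: 12.5
ee_pos: [0.6206, 0.0068, 0.2931]
ee_rot: [-0.001, 1.0, -0.007, 0.0]
force: [3.4, 0.4, 5.7]
width: -0.0003
finger_force: 2.6
```

```bash
python3 well.py
python3 - <<'E'
from h import *
d=cams.read_camera("side")
cv2.imwrite("pics/e.png",cv2.resize(d["image"][160:290,240:370],(600,600),interpolation=cv2.INTER_CUBIC))
E
```

```text
side 673
  x -0.06 48 z 0.1187 y [0.006 0.034]
  x -0.04 78 z 0.1183 y [-0.021  0.03 ]
  x -0.02 270 z 0.1431 y [-0.021  0.034]
  x 0.0 76 z 0.1194 y [-0.02   0.035]
  x 0.02 58 z 0.1184 y [-0.004  0.035]
  x 0.04 81 z 0.1181 y [-0.006  0.035]
top 452
  x -0.06 155 z 0.1179 y [-0.021  0.034]
  x -0.04 196 z 0.1172 y [-0.021  0.034]
  x -0.02 60 z 0.1173 y [-0.021  0.035]
wrist 29272
  x -0.06 284 z 0.1193 y [0.005 0.01 ]
  x -0.04 136 z 0.1109 y [-0.021  0.035]
  x -0.02 3136 z 0.1202 y [-0.021  0.035]
  x 0.0 13186 z 0.1571 y [-0.021  0.034]
  x 0.02 5509 z 0.1188 y [-0.021  0.034]
  x 0.04 5781 z 0.1189 y [-0.021  0.034]
[0.62058385 0.00679224 0.29314828]
```

View pics/e.png

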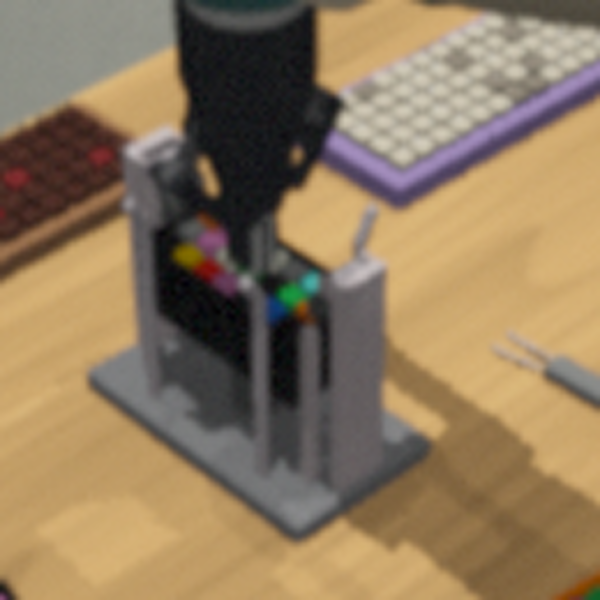

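servo_tool(increments=[{"dp": [0, 0, -0.25], "dr": [0, 0, 0], "grip": 1}, {"dp": [0, 0, 0], "dr": [0, 0, 0], "grip": 1}, {"dp": [0, 0, 0], "dr": [0, 0, 0], "grip": 1}, {"dp": [0, 0, 0.5], "dr": [0, 0, 0], "grip": 1}, {"dp": [0, 0, 0.5], "dr": [0, 0, 0], "grip": 1}, {"dp": [0, 0, 1], "dr": [0, 0, 0], "grip": 1}, {"dp": [0, 0, 3], "dr": [0, 0, 0], "grip": 1}, {"dp": [0, 0, 3], "dr": [0, 0, 0], "grip": 1}, {"dp": [0, 0, 2.5], "dr": [0, 0, 0], "grip": 1}, {"dp": [0, 0, 0], "dr": [0, 0, 0], "grip": -1}])

```text
t: 13.95
ee_pos: [0.6202, 0.0068, 0.3969]
ee_rot: [-0.001, 1.0, -0.007, 0.0]
force: [0.2, 1.0, -0.1]
width: 0.0168
finger_force: 0.0
```

```bash
python3 well.py
python3 - <<'E'
from h import *
# tray A: top centre (.4791,.2855,.0792), yaw -0.4
c=np.array([.4791,.2855,.0792]);r=rot(-.4,35);n=-r[:,2];m=c-.012*n
g=m+.148*n;pre=m+.248*n;print(g.round(4),pre.round(4))
plan(pre,-.4,35,12);plan(g,-.4,35,4,(pre,-.4,35))
E
```

```text
side 631
  x -0.06 47 z 0.1245 y [0.006 0.035]
  x -0.04 84 z 0.1237 y [-0.02   0.033]
  x -0.02 98 z 0.1234 y [-0.021  0.035]
  x 0.0 105 z 0.1239 y [-0.021  0.035]
  x 0.02 99 z 0.124 y [-0.021  0.035]
  x 0.04 116 z 0.1242 y [-0.021  0.035]
top 612
  x -0.06 171 z 0.1226 y [-0.021  0.034]
  x -0.04 181 z 0.1225 y [-0.02   0.034]
  x -0.02 183 z 0.1228 y [-0.021  0.035]
  x 0.0 36 z 0.1225 y [-0.021  0.035]
wrist 13212
  x -0.06 1834 z 0.1244 y [-0.019  0.035]
  x -0.04 1692 z 0.1241 y [-0.021  0.035]
  x -0.02 1925 z 0.1241 y [-0.02   0.034]
  x 0.0 2061 z 0.1241 y [-0.021  0.034]
  x 0.02 2204 z 0.1241 y [-0.021  0.035]
  x 0.04 2299 z 0.1241 y [-0.02   0.034]
[0.62011033 0.00680799 0.39290279]
[0.4011 0.286  0.1906] [0.3437 0.2864 0.2725]
total dp cm [-27.637  27.964 -12.038] dr [-0.008  -0.6162  0.0056] | per row of 12 [-2.303  2.33  -1.003] [-0.0007 -0.0514  0.0005]
total dp cm [ 5.736 -0.04  -8.192] dr [0. 0. 0.] | per row of 4 [ 1.434 -0.01  -2.048] [0. 0. 0.]
```

Tray B is caught: its top sits level at 0.124. Next is tray A.

servo_tool(increments=[{"dp": [-2.303, 2.33, -0.7], "dr": [-0.0007, -0.0514, 0.0005], "grip": -1}, {"dp": [-2.303, 2.33, -0.7], "dr": [-0.0007, -0.0514, 0.0005], "grip": -1}, {"dp": [-2.303, 2.33, -0.7], "dr": [-0.0007, -0.0514, 0.0005], "grip": -1}, {"dp": [-2.303, 2.33, -0.7], "dr": [-0.0007, -0.0514, 0.0005], "grip": -1}, {"dp": [-2.303, 2.33, -1.1], "dr": [-0.0007, -0.0514, 0.0005], "grip": -1}, {"dp": [-2.303, 2.33, -1.1], "dr": [-0.0007, -0.0514, 0.0005], "grip": -1}, {"dp": [-2.303, 2.33, -1.1], "dr": [-0.0007, -0.0514, 0.0005], "grip": -1}, {"dp": [-2.303, 2.33, -1.1], "dr": [-0.0007, -0.0514, 0.0005], "grip": -1}, {"dp": [-2.303, 2.33, -1.2], "dr": [-0.0007, -0.0514, 0.0005], "grip": -1}, {"dp": [-2.303, 2.33, -1.2], "dr": [-0.0007, -0.0514, 0.0005], "grip": -1}, {"dp": [-2.303, 2.33, -1.2], "dr": [-0.0007, -0.0514, 0.0005], "grip": -1}, {"dp": [-2.303, 2.33, -1.2], "dr": [-0.0007, -0.0514, 0.0005], "grip": -1}])

```text
t: 15.6
ee_pos: [0.3426, 0.2867, 0.273]
ee_rot: [0.002, 0.953, -0.003, 0.302]
force: [0.3, -0.1, -0.1]
width: 0.0855
finger_force: 0.0
```

servo_tool(increments=[{"dp": [0, 0, 0], "dr": [0, 0, 0], "grip": -1}, {"dp": [0, 0, 0], "dr": [0, 0, 0], "grip": -1}])

```text
t: 15.85
ee_pos: [0.344, 0.2861, 0.2744]
ee_rot: [0.002, 0.953, -0.003, 0.302]
force: [1.4, 0.2, -0.2]
width: 0.0855
finger_force: 0.0
```

Run:
```python
from h import *
plan([.4011,.286,.1906],-.4,35,4)
d=cams.read_camera("wrist");cv2.imwrite("pics/w3.png",d["image"])
```

```text
total dp cm [ 5.713 -0.01  -8.38 ] dr [ 0.0016  0.0025 -0.0005] | per row of 4 [ 1.428e+00 -2.000e-03 -2.095e+00] [ 0.0004  0.0006 -0.0001]
```

View pics/w3.png

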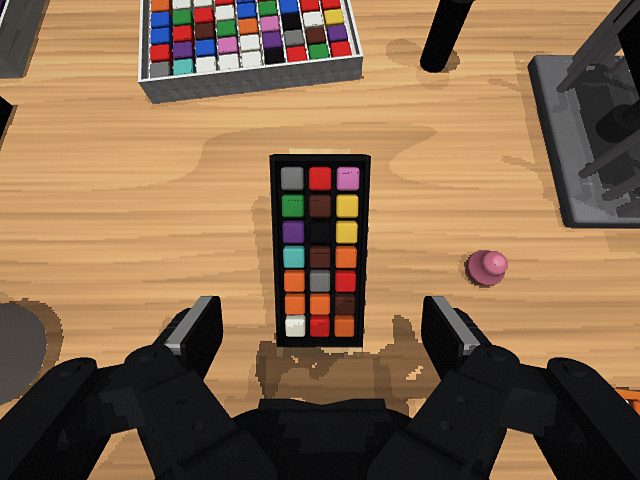

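Black tray A (cols 270–370, rows 154–348) is centred between the fingers, with the same alignment as for B.

servo_tool(increments=[{"dp": [1.428, 0, -2.08], "grip": -1, "dr": [0, 0, 0]}, {"dp": [1.428, 0, -2.08], "grip": -1, "dr": [0, 0, 0]}, {"dp": [1.428, 0, -2.08], "grip": -1, "dr": [0, 0, 0]}, {"dp": [1.428, 0, -2.08], "grip": -1, "dr": [0, 0, 0]}, {"dp": [0, 0, 0], "grip": -1, "dr": [0, 0, 0]}, {"dp": [0, 0, 0], "grip": 0.5, "dr": [0, 0, 0]}, {"dp": [0, 0, 0], "grip": 1, "dr": [0, 0, 0]}, {"dp": [0, 0, 0], "grip": 1, "dr": [0, 0, 0]}, {"dp": [0, 0, 0], "grip": 1, "dr": [0, 0, 0]}, {"dp": [0, 0, 0], "grip": 1, "dr": [0, 0, 0]}], grip_force=45)

```text
t: 17.15
ee_pos: [0.401, 0.2865, 0.193]
ee_rot: [0.001, 0.953, -0.003, 0.303]
force: [-4.5, -3.4, 6.9]
width: 0.0593
finger_force: 49.0
```

servo_tool(increments=[{"dp": [-0.57, 0, 0.82], "dr": [0, 0, 0], "grip": 1}, {"dp": [-1.14, 0, 1.64], "dr": [0, 0, 0], "grip": 1}, {"dp": [-1.14, 0, 1.64], "dr": [0, 0, 0], "grip": 1}, {"dp": [-1.14, 0, 1.64], "dr": [0, 0, 0], "grip": 1}, {"dp": [0, 0, 2], "dr": [0, 0, 0], "grip": 1}, {"dp": [0, 0, 2], "dr": [0, 0, 0], "grip": 1}, {"dp": [0, 0, 2], "dr": [0, 0, 0], "grip": 1}, {"dp": [0, 0, 0], "dr": [0, 0, 0], "grip": 1}])

```text
t: 18.15
ee_pos: [0.3609, 0.2866, 0.3106]
ee_rot: [0.0, 0.953, -0.003, 0.304]
force: [-0.1, 0.1, -2.3]
width: 0.0594
finger_force: 51.1
```

Run:
```python
from h import *
plan((.6217,.0068,.41),-1.1,0,12)
```

```text
total dp cm [ 26.08  -27.981   9.937] dr [ 0.0062  0.6169 -0.012 ] | per row of 12 [ 2.173 -2.332  0.828] [ 0.0005  0.0514 -0.001 ]
```

servo_tool(increments=[{"dp": [2.173, -2.332, 1.2], "dr": [0.0005, 0.0514, -0.001], "grip": 1}, {"dp": [2.173, -2.332, 1.2], "dr": [0.0005, 0.0514, -0.001], "grip": 1}, {"dp": [2.173, -2.332, 1.2], "dr": [0.0005, 0.0514, -0.001], "grip": 1}, {"dp": [2.173, -2.332, 1.2], "dr": [0.0005, 0.0514, -0.001], "grip": 1}, {"dp": [2.173, -2.332, 1.2], "dr": [0.0005, 0.0514, -0.001], "grip": 1}, {"dp": [2.173, -2.332, 1.2], "dr": [0.0005, 0.0514, -0.001], "grip": 1}, {"dp": [2.173, -2.332, 1.2], "dr": [0.0005, 0.0514, -0.001], "grip": 1}, {"dp": [2.173, -2.332, 1.0], "dr": [0.0005, 0.0514, -0.001], "grip": 1}, {"dp": [2.173, -2.332, 0.5], "dr": [0.0005, 0.0514, -0.001], "grip": 1}, {"dp": [2.173, -2.332, 0], "dr": [0.0005, 0.0514, -0.001], "grip": 1}, {"dp": [2.173, -2.332, 0], "dr": [0.0005, 0.0514, -0.001], "grip": 1}, {"dp": [2.173, -2.332, 0], "dr": [0.0005, 0.0514, -0.001], "grip": 1}])

```text
t: 19.65
ee_pos: [0.6225, 0.0059, 0.4064]
ee_rot: [0.001, 1.0, -0.009, -0.003]
force: [0.1, -0.6, -1.6]
width: 0.0596
finger_force: 51.0
```

servo_tool(increments=[{"dp": [0, 0, -1], "dr": [0, 0, 0], "grip": 1}, {"dp": [0, 0, -2], "dr": [0, 0, 0], "grip": 1}, {"dp": [0, 0, -2], "dr": [0, 0, 0], "grip": 1}, {"dp": [0, 0, -1.5], "dr": [0, 0, 0], "grip": 1}, {"dp": [0, 0, 0], "dr": [0, 0, 0], "grip": 1}, {"dp": [0, 0, 0], "dr": [0, 0, 0], "grip": 1}])

```text
t: 20.4
ee_pos: [0.6218, 0.0068, 0.3439]
ee_rot: [0.001, 1.0, -0.009, -0.0]
force: [-0.0, 0.0, -1.4]
width: 0.0595
finger_force: 51.0
```

```bash
python3 held.py
python3 - <<'E'
from h import *
plan((.6217,.0068,.3095),-1.1,0,1)
E
```

```text
side 549 x [0.5527 0.5538 0.6545 0.6797] z 0.2058
  y at x -0.062 148 [-0.0223 -0.0219  0.0371  0.0384] z 0.2064
top 354 x [0.5535 0.5537 0.6053 0.6085] z 0.2064
  y at x -0.062 201 [-0.0218 -0.0217  0.0363  0.0364] z 0.2069
wrist 31098 x [0.5965 0.5991 0.6825 0.6833] z 0.2064
  y at x 0.03 11520 [-0.0246 -0.0238  0.0339  0.0346] z 0.2064
[0.62181608 0.00681815 0.3439183 ]
total dp cm [-0.02   0.018 -3.467] dr [ 0.0024 -0.0003 -0.001 ] | per row of 1 [-0.02   0.018 -3.467] [ 0.0024 -0.0003 -0.001 ]
```

servo_tool(increments=[{"dp": [0.18, 0.06, -0.9], "dr": [0.0024, 0, 0.008], "grip": 1}, {"dp": [0, 0, -0.9], "dr": [0, 0, 0], "grip": 1}, {"dp": [0, 0, -0.9], "dr": [0, 0, 0], "grip": 1}, {"dp": [0, 0, -0.65], "dr": [0, 0, 0], "grip": 1}, {"dp": [0, 0, 0], "dr": [0, 0, 0], "grip": 1}, {"dp": [0, 0, 0], "dr": [0, 0, 0], "grip": 1}])

```text
t: 21.3
ee_pos: [0.6237, 0.0072, 0.3097]
ee_rot: [-0.0, 1.0, -0.005, -0.001]
force: [1.1, 0.2, -2.2]
width: 0.0595
finger_force: 51.2
```

servo_tool(increments=[{"dp": [0, 0, 0], "dr": [0, 0, 0], "grip": -1}, {"dp": [0, 0, 0], "dr": [0, 0, 0], "grip": -1}, {"dp": [0, 0, 0], "dr": [0, 0, 0], "grip": -1}, {"dp": [0, 0, 0], "dr": [0, 0, 0], "grip": -1}, {"dp": [0, 0, 1.5], "dr": [0, 0, 0], "grip": -1}, {"dp": [0, 0, 3], "dr": [0, 0, 0], "grip": -1}, {"dp": [0, 0, 3], "dr": [0, 0, 0], "grip": -1}, {"dp": [0, 0, 0], "dr": [0, 0, 0], "grip": -1}, {"dp": [0, 0, 0], "dr": [0, 0, 0], "grip": -1}])

```text
t: 22.42
ee_pos: [0.6235, 0.0071, 0.3843]
ee_rot: [-0.0, 1.0, -0.005, -0.001]
force: [-0.7, 0.5, -0.3]
width: 0.0854
finger_force: 0.0
```

```bash
python3 well.py
```

```text
side 934
  x -0.06 132 z 0.1699 y [-0.021  0.034]
  x -0.04 140 z 0.1695 y [-0.021  0.033]
  x -0.02 124 z 0.1695 y [-0.02   0.035]
  x 0.0 137 z 0.1682 y [-0.02   0.035]
  x 0.02 139 z 0.1678 y [-0.021  0.035]
  x 0.04 122 z 0.1672 y [-0.02   0.035]
top 617
  x -0.06 202 z 0.1696 y [-0.021  0.034]
  x -0.04 200 z 0.1695 y [-0.021  0.034]
  x -0.02 165 z 0.1694 y [-0.021  0.035]
wrist 20645
  x -0.06 2320 z 0.1711 y [-0.02   0.035]
  x -0.04 2765 z 0.1708 y [-0.02   0.035]
  x -0.02 3024 z 0.1703 y [-0.02   0.034]
  x 0.0 3276 z 0.1697 y [-0.02   0.034]
  x 0.02 3576 z 0.1691 y [-0.021  0.034]
  x 0.04 3948 z 0.1682 y [-0.021  0.034]
[0.62359094 0.00716226 0.38322805]
```

Settled like the first. Pressing now at the same spot, from TCP z 0.383 down to about 0.290.

servo_tool(increments=[{"dp": [-0.35, -0.03, 0], "dr": [0, 0, 0], "grip": 1}, {"dp": [0, 0, 0], "dr": [0, 0, 0], "grip": 1}, {"dp": [0, 0, 0], "dr": [0, 0, 0], "grip": 1}, {"dp": [0, 0, 0], "dr": [0, 0, 0], "grip": 1}, {"dp": [0, 0, 0], "dr": [0, 0, 0], "grip": 1}, {"dp": [0, 0, -1.5], "dr": [0, 0, 0], "grip": 1}, {"dp": [0, 0, -1.5], "dr": [0, 0, 0], "grip": 1}, {"dp": [0, 0, -0.8], "dr": [0, 0, 0], "grip": 1}, {"dp": [0, 0, -0.5], "dr": [0, 0, 0], "grip": 1}, {"dp": [0, 0, -0.5], "dr": [0, 0, 0], "grip": 1}, {"dp": [0, 0, -0.5], "dr": [0, 0, 0], "grip": 1}, {"dp": [0, 0, -0.5], "dr": [0, 0, 0], "grip": 1}])

```text
t: 24.08
ee_pos: [0.6201, 0.0069, 0.328]
ee_rot: [0.0, 1.0, -0.005, 0.0]
force: [1.2, -0.1, 6.8]
width: 0.0
finger_force: 3.8
```

servo_tool(increments=[{"dp": [0, 0, -0.5], "dr": [0, 0, 0], "grip": 1}, {"dp": [0, 0, -0.5], "dr": [0, 0, 0], "grip": 1}, {"dp": [0, 0, -0.5], "dr": [0, 0, 0], "grip": 1}, {"dp": [0, 0, -0.5], "dr": [0, 0, 0], "grip": 1}, {"dp": [0, 0, -0.5], "dr": [0, 0, 0], "grip": 1}, {"dp": [0, 0, -0.5], "dr": [0, 0, 0], "grip": 1}, {"dp": [0, 0, -0.5], "dr": [0, 0, 0], "grip": 1}, {"dp": [0, 0, -0.25], "dr": [0, 0, 0], "grip": 1}, {"dp": [0, 0, 0], "dr": [0, 0, 0], "grip": 1}, {"dp": [0, 0, 0], "dr": [0, 0, 0], "grip": 1}])

```text
t: 25.32
ee_pos: [0.6207, 0.0068, 0.2911]
ee_rot: [0.0, 1.0, -0.005, 0.001]
force: [2.6, -0.1, 7.0]
width: -0.0001
finger_force: 3.9
```

```bash
python3 well.py
```

```text
side 672
  x -0.06 53 z 0.1171 y [0.006 0.034]
  x -0.04 70 z 0.1165 y [-0.02   0.035]
  x -0.02 275 z 0.143 y [-0.02   0.034]
  x 0.0 77 z 0.1177 y [-0.02   0.035]
  x 0.02 59 z 0.1164 y [-0.005  0.035]
  x 0.04 81 z 0.1166 y [-0.007  0.035]
top 445
  x -0.06 151 z 0.116 y [-0.021  0.034]
  x -0.04 195 z 0.1154 y [-0.021  0.034]
  x -0.02 60 z 0.1164 y [-0.021  0.035]
wrist 29460
  x -0.06 317 z 0.1171 y [0.004 0.011]
  x -0.04 119 z 0.1086 y [-0.02   0.034]
  x -0.02 3060 z 0.1182 y [-0.021  0.035]
  x 0.0 13443 z 0.1558 y [-0.02   0.034]
  x 0.02 5485 z 0.1167 y [-0.021  0.034]
  x 0.04 5768 z 0.1168 y [-0.021  0.034]
[0.62068671 0.00685701 0.29111618]
```

servo_tool(increments=[{"dp": [0, 0, 0.5], "dr": [0, 0, 0], "grip": 1}, {"dp": [0, 0, 0.5], "dr": [0, 0, 0], "grip": 1}, {"dp": [0, 0, 1], "dr": [0, 0, 0], "grip": 1}, {"dp": [0, 0, 3], "dr": [0, 0, 0], "grip": 1}, {"dp": [0, 0, 3], "dr": [0, 0, 0], "grip": 1}, {"dp": [0, 0, 4], "dr": [0, 0, 0], "grip": 1}, {"dp": [-4, 0, 2], "dr": [0, 0, 0], "grip": 1}, {"dp": [-4, 0, 0], "dr": [0, 0, 0], "grip": 1}, {"dp": [-4, 0, 0], "dr": [0, 0, 0], "grip": 1}, {"dp": [0, 0, 0], "dr": [0, 0, 0], "grip": 1}, {"dp": [0, 0, 0], "dr": [0, 0, 0], "grip": 1}])

```text
t: 26.85
ee_pos: [0.5004, 0.0068, 0.4293]
ee_rot: [-0.0, 1.0, -0.005, -0.001]
force: [-0.4, 0.3, -0.4]
width: -0.0004
finger_force: 0.0
```

```bash
python3 well.py
python3 - <<'E'
from h import *
d=cams.read_camera("side")
cv2.imwrite("pics/f.png",cv2.resize(d["image"][150:410,190:450],(600,600),interpolation=cv2.INTER_CUBIC))
E
```

```text
side 626
  x -0.06 43 z 0.1231 y [0.003 0.034]
  x -0.04 81 z 0.1236 y [-0.019  0.035]
  x -0.02 103 z 0.1238 y [-0.021  0.034]
  x 0.0 97 z 0.1239 y [-0.021  0.034]
  x 0.02 103 z 0.1237 y [-0.02   0.035]
  x 0.04 116 z 0.1238 y [-0.021  0.035]
top 682
  x -0.02 108 z 0.1221 y [-0.02   0.035]
  x 0.0 181 z 0.1231 y [-0.021  0.035]
  x 0.02 176 z 0.1228 y [-0.02   0.035]
  x 0.04 180 z 0.1231 y [-0.02   0.033]
wrist 12014
  x -0.06 1940 z 0.124 y [-0.021  0.035]
  x -0.04 2079 z 0.1237 y [-0.02   0.034]
  x -0.02 2203 z 0.124 y [-0.021  0.034]
  x 0.0 2359 z 0.124 y [-0.021  0.034]
  x 0.02 2540 z 0.124 y [-0.021  0.034]
  x 0.04 543 z 0.1173 y [-0.021  0.034]
[0.50086392 0.0068414  0.42884284]
```

View pics/f.png

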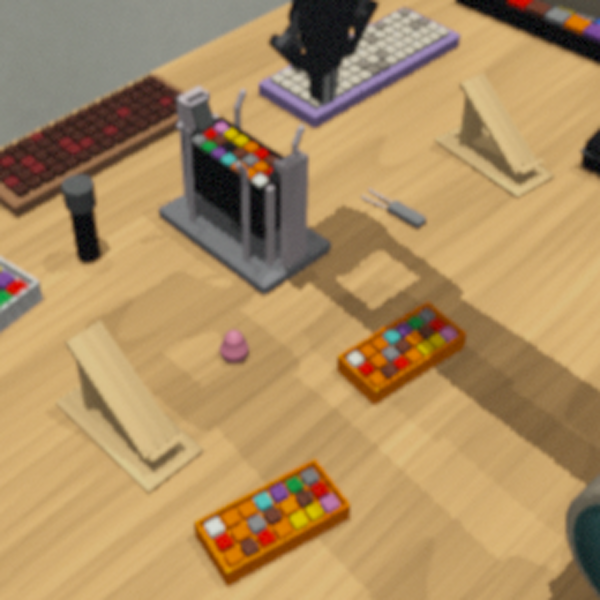

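The last picture shows the dispenser (around 240, 190) holding a pile of three trays, level under both catches. Both stands are empty and everything else is where it was. Handing in.

```bash
python3 -c "
from plant import ctrl;print(ctrl.sign_off())"
```

```text
the job is handed in; nothing more can be done
None
```

Both keycap trays are in the dispenser, keycaps up: tray_b was caught and let go first, then tray_a. At the last look the pile lay level with its top at about 124 mm, nothing else had visibly moved, and I handed the job in at about 27 s.

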